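# Feel round the rim of a pouring bowl for chips

## Robot

A 7-joint arm with a two-finger parallel gripper is mounted at the origin on the work surface. World frame = base frame: x ahead of the robot, y to its left, z up, the work surface at z = 0. Lengths are in m, angles in rad, forces in N, time in s.
With the tool pointing down it reaches from about 0.425 to 0.925 m from the base axis. Payload 6.8 kg.
Tool frame: the origin (TCP) lies on the centre line of the jaws, within the pads' length; the fingertips stand 8 mm ahead of it and the grasp point (between the pads) lies 11 mm behind it (bot.tips_ahead is the distance from the TCP to the fingertips, in m); z points along the fingers, y is the line along which they close (so a half turn about z gives the same grasp; the last joint's range is limited). The gripper opens to 85 mm and grips with 20 to 120 N. Pads are 22 mm wide; open, the fingers measure 114 mm over their backs; the gripper's body (76 mm by 85 mm) begins 54 mm behind the grasp point. The pads swing forward as they close: fully open they stand 13 mm farther back than shut.
Start: joints at [-1.448, 0.477, 0.022, 1.555, -0.011, 1.109, -0.083], TCP at [0.154, 0.657, 0.239] pointing down, gripper open.
Joint ranges: [-2.96, 2.96], [-0.34, 2.1], [-1.41, 1.46], [0.24, 2.44], [-1.37, 4.51], [0.17, 1.92], [-2.96, 2.96]. Speed limits (rad/s): [2.39, 2.39, 3.14, 3.14, 3.14, 3.14, 3.14].

## Interface

Orientations are given as a unit quaternion [w, x, y, z].
In Python, from station import bot gives the robot as it stands.
- The arm moves only by the tool send_rows, never from a script. Its argument "deltas" is text: rows parted by semicolons, each of 4 numbers parted by spaces: the shift along the tool's x, y, z in m, then the turn about the tool's z in degrees. In form: x y z spin; .... A call has 1 to 5 rows; each row is the pose to reach, as a shift and turn from the pose commanded when the call began, along the tool's axes at that moment; what a row does not reach only later rows make up. A row lasts 1/10 s, in which the tool goes at most 50 mm and 8.59 degrees, less where a joint would pass 70% of its speed; a pose out of reach is approached as far as the arm can. A call with a gripper value outside its range is refused whole. "claw" is the opening, from 0 (shut) to 1 (fully open), set as the call begins (left out, the last holds). The fingers move at their own pace and stop on an object; "force" is the grip in N (left out, the last holds). Time passes only in rows, so rows that repeat a pose let the fingers close. It gives the time, the measured TCP pose, the force, the opening and the grip force at its end, in the units of the state.
- bot.get_obs(): the state, without advancing time (a new reading comes with each control period).
- bot.read_camera(name): name is "scene" or "top" or "wrist"; returns a dict with "img" (480x640x3 uint8, red, green, blue), "depth" (480x640 float32, m along the optical axis (not along the pixel's ray), 0 where there is no reading), "fx", "fy", "cx", "cy" (pixels), "camera_from_world" (4x4, takes a point from world to camera coordinates). Camera axes: x right, y up, looking along -z (the intrinsics and any distortion apply to the point x, -y, -z); pixel columns grow to the right and rows downward; lengths in m; the calibration is good to about 2 mm. A picture is of the moment at which its call begins.
- bot.hand_in(): hands the job in; it is judged then, once.
Trained networks look in a picture, given as the dict that the camera call returned (one of the last four; its "shot" number tells which), for a name from the list of things; names that differ only in an ending like _2 or _b are one class to them, and where a whole thing is asked for, a point or a joint stands for the part that bears it (a point fixed in the world has none). Each returns a list of dicts, best first, with "confidence" (0 to 1); they miss things now and then, are a little off and sometimes report something else, mostly with a low value. They report only what shows in the picture. A call takes as long as a camera call.
- bot.masks_of(picture, query): "mask" (480x640 bool, what is visible of it).
- bot.landmark_of(picture, query): "xyz" ([x, y, z] in m, in world coordinates, good to about 4 mm: a listed point, or the origin of a listed thing).
The state is a dict: "t": time; "q": joint angles; "joint_vel": joint speeds; "joint_torque": joint torques, N m; "eef_pos": TCP position; "tool_rot": TCP orientation; "contact_force": force on the tool from outside, world axes, zero at the start; "torque": the same for the moment, N m; "gripper_width": opening from 0.0 (shut) to 1.0 (fully open); "grasp_force": force on a finger pad.
Only numpy, scipy, OpenCV 4.12 (cv2) and the standard library are available. Lean on these libraries where they do the work, as an engineer would, in place of code of your own. Each camera call takes 0.05 s, during which the arm holds its last target. There are 200 camera calls.

## Task

Feel for chips on the rim of the bisque bowl with the pouring lip: with the fingers closed together, put the fingertips lightly on top of the rim just beside the lip, on the side that lies anticlockwise of the lip seen from above, and run them along the rim anticlockwise all the way round the bowl to the other side of the lip. Press gently, so that the bowl does not tip, turn or shift and is never picked up. Leave everything else on the bench as it stands, and at the end draw the hand clear.

Things in the scene. Friction and masses are not known exactly. Their poses are not given: they have to be found in the camera images.
- bowl: the bowl to be felt: loose brown bisque, rigid, about 1.2 kg, 90 mm high, on a round bat. Origin at the centre of its underside, z up, x pointing out through the middle of the pouring lip. The rim top is level, 8 mm wide; its crest is a circle of radius 84 mm, 90 mm above the origin, save within 30 degrees of the x axis, where the lip stands up to 30 mm farther out and 4 mm lower
- rim_start (a point): point on the crest of that bowl's rim where the trace starts: 40 degrees anticlockwise (seen from above) of the middle of the lip. Any start between the lip and about 10 degrees past this point serves
- rim_end (a point): point on the crest of that bowl's rim where the trace ends: 320 degrees anticlockwise of the middle of the lip, that is on the lip's other side, after 280 degrees of rim
- bat: round wooden bat under the bowl, 250 mm across and 18 mm thick, fixed on the bench, with a 3 mm non-slip rubber mat 200 mm across on it, on which the bowl stands; origin at the centre of its underside
- other_bat: the same bat and mat under the plain bowl, fixed; origin at the centre of its underside
- plain_bowl: bystander: a bowl of the same clay and size (radius 88 mm, 90 mm high) with a full round rim and no lip; origin at the centre of its underside
- jar: bystander: small dark lidded jar, 82 mm across, 90 mm high; origin at the centre of its underside
- cup: bystander: pale clay cup without handle, 70 mm across, 85 mm high; origin at the centre of its underside
- pitcher: bystander: clay pitcher, 96 mm across, 131 mm high, loop handle towards its +y; origin at the centre of its underside
- dish: bystander: small dark dish, 110 mm across, 38 mm high; origin at the centre of its underside
- rib: bystander: kidney-shaped wooden rib lying flat, 100 x 36 x 6 mm; origin on its underside near its middle
- loop_tool: bystander: trimming tool with wooden handle and wire loop, 175 mm long along its x axis, 14 mm thick, lying flat; origin on its underside in the middle of the handle

How it is judged:
By the outcome, as a careful person would: the job done as asked, in the order asked, and still so for the second after the job is handed in, with the robot touching nothing.
It also fails if it takes over 64 s, if anything falls off the work surface, if the arm or the gripper's body presses on something with over 40 N, if the wrist force passes 120 N, or if a joint passes its speed limit or range.

## Working session

There is one attempt and no reset: what is moved stays moved. The work goes in short steps, Python scripts to look and compute and a tool call to move; the robot and the scene stay as the last step left them, time stands still between calls to the robot, and variables do not carry over. Pictures are saved under pics/ and viewed, at most 10 in all, crops included, and the job is handed in when it is done.

Besides the shell and the picture viewer there is one more tool, called after "Call:" as a command line: name --argument value ..., lists and objects as JSON in quotes. send_rows: Moves the arm, as the interface text tells. Its arguments: {"type":"object","properties":{"deltas":{"type":"string"},"claw":{"type":"number"},"force":{"type":"number"}},"required":["deltas"]}

```bash
mkdir -p pics
cat > h.py <<'E'
import numpy as np, cv2
from station import bot
def cloud(p):
    v,u=np.mgrid[:480,:640]; d=p["depth"]
    c=np.stack([(u-p["cx"])/p["fx"]*d,-(v-p["cy"])/p["fy"]*d,-d,np.ones_like(d)],-1)
    w=c@np.linalg.inv(p["camera_from_world"]).T
    w[d==0]=np.nan
    return w[...,:3]
E
python3 - <<'E'
from h import *
o=bot.get_obs(); print(o["eef_pos"],o["tool_rot"],o["t"],o["contact_force"],bot.tips_ahead)
for n in ("top","scene"):
    p=bot.read_camera(n); cv2.imwrite(f"pics/{n}0.png",p["img"][...,::-1])
    for q in ("bowl","rim_start","rim_end","plain_bowl","bat","pitcher","cup","jar"):
        r=bot.landmark_of(p,q); print(n,q,[(np.round(x["xyz"],3),round(x["confidence"],2)) for x in r[:2]])
    m=bot.masks_of(p,"bowl")
    if m:
        w=cloud(p)[m[0]["mask"]]; w=w[np.isfinite(w).all(1)]; h=w[w[:,2]>.098]
        print(n,len(w),w[:,2].max(),h.min(0),h.max(0)); np.save(f"{n}.npy",w)
E
```

```text
[0.15428652 0.65653359 0.2383146 ] [-5.01441372e-05  1.15137588e-01  9.93349133e-01 -9.13034862e-04] 0.0 [ 0.39437564 -0.65512062  0.08679066] 0.008
top bowl [(array([0.514, 0.173, 0.023]), 0.77)]
top rim_start [(array([0.512, 0.258, 0.109]), 0.66)]
top rim_end [(array([0.597, 0.191, 0.112]), 0.65)]
top plain_bowl [(array([ 0.548, -0.152,  0.022]), 0.82)]
top bat [(array([ 0.38 , -0.014,  0.001]), 0.2)]
top pitcher [(array([0.74 , 0.33 , 0.001]), 0.86)]
top cup [(array([ 0.724, -0.014, -0.003]), 0.64)]
top jar [(array([ 0.385, -0.015, -0.001]), 0.69), (array([0.737, 0.33 , 0.002]), 0.44)]
top 7246 0.11541426031947566 [0.42890577 0.08583046 0.0980225 ] [0.60476737 0.2698561  0.11541426]
scene bowl [(array([0.516, 0.177, 0.023]), 0.6), (array([0.331, 0.208, 0.002]), 0.34)]
scene rim_start [(array([0.508, 0.259, 0.11 ]), 0.62)]
scene rim_end [(array([0.597, 0.196, 0.116]), 0.61)]
scene plain_bowl [(array([ 0.548, -0.153,  0.022]), 0.88), (array([0.6  , 0.196, 0.115]), 0.22)]
scene bat []
scene pitcher [(array([0.74 , 0.328, 0.   ]), 0.56)]
scene cup [(array([ 0.728, -0.014, -0.001]), 0.88)]
scene jar [(array([ 0.385, -0.016, -0.003]), 0.58)]
scene 5966 0.11741280635039497 [0.43011886 0.08857199 0.09800183] [0.60486587 0.26998899 0.11741281]
```

View pics/top0.png

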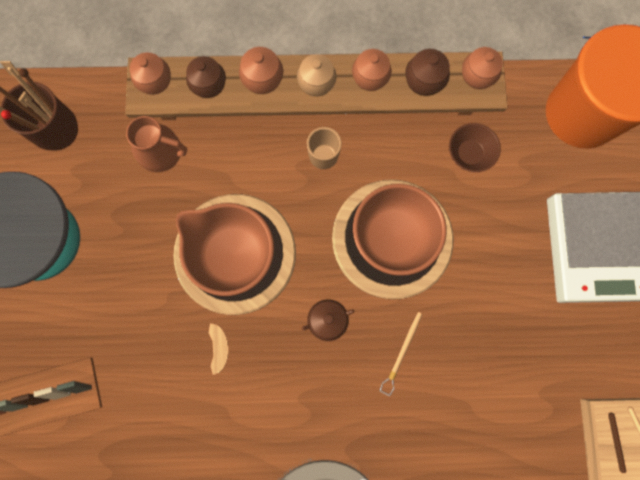

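View pics/scene0.png

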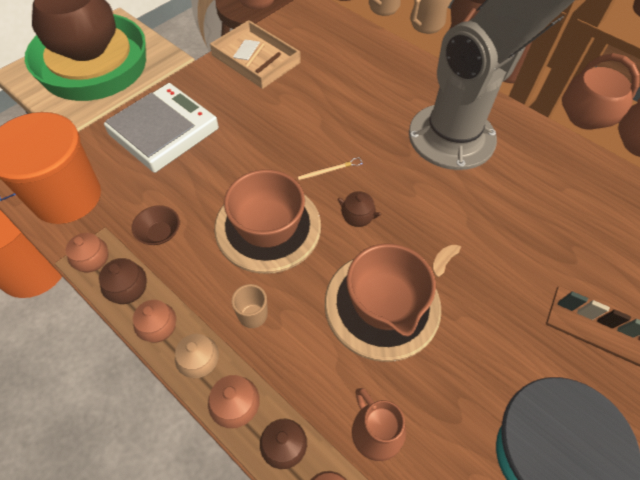

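The bowl with the lip is the left one in the top view, centred near (230,250). Its lip is at (187,222), pointing up-left, which is world +x+y. The pitcher is at (150,145), clear of it. I'll fit the rim circle next.

```bash
cat > fit.py <<'E'
from h import *
from scipy.optimize import least_squares
def fit(w,lip=51):
    c=np.array([.514,.175]); h=w[(w[:,2]>.106)&(w[:,2]<.12)]
    d=h[:,:2]-c; a=np.degrees(np.arctan2(d[:,1],d[:,0])); k=(abs((a-lip+180)%360-180)>38)
    r=np.hypot(*d.T); k&=abs(r-.084)<.015; h=h[k]
    s=least_squares(lambda p:np.hypot(h[:,0]-p[0],h[:,1]-p[1])-p[2],[*c,.084],loss="soft_l1",f_scale=.002).x
    g=w[w[:,2]>.1]; d=g[:,:2]-s[:2]; r=np.hypot(*d.T); t=d[r>.1]
    a=np.degrees(np.arctan2(t[:,1],t[:,0]))
    return np.round(s,4),len(h),np.median(h[:,2]),(np.median(a),a.min(),a.max(),r.max()) if len(a) else None
if __name__=="__main__":
    for n in("top","scene"): print(n,fit(np.load(n+".npy")))
E
python3 fit.py
```

```text
top (array([0.5157, 0.1735, 0.0836]), 1050, np.float64(0.11000966968592751), (np.float64(54.33492223386398), np.float64(43.18046542433619), np.float64(66.90335200380008), np.float64(0.11617301688722863)))
scene (array([0.5183, 0.1757, 0.0832]), 822, np.float64(0.11132706327167896), (np.float64(54.931083542737234), np.float64(44.340471354478595), np.float64(64.3560992487718), np.float64(0.1123879345375481)))
```

Call:
send_rows --deltas "-0.04 -0.03 0 0; -0.08 -0.06 0 0; -0.12 -0.09 0 0; -0.16 -0.12 0 0; -0.20 -0.15 0 0" --claw 0

```text
t: 1.5
eef_pos: [0.3159, 0.4637, 0.2396]
tool_rot: [0.0, 0.115, 0.993, 0.0]
contact_force: [0.8, 1.0, -0.4]
gripper_width: 0.143
grasp_force: 0.0
```

Call:
send_rows --deltas "-0.04 -0.025 0 -3; -0.08 -0.05 0 -6; -0.12 -0.075 0 -9; -0.16 -0.1 0 -12; -0.2 -0.125 0 -13.22"

```text
t: 2.0
eef_pos: [0.4821, 0.2965, 0.2397]
tool_rot: [0.0, -0.001, 1.0, 0.0]
contact_force: [0.9, -0.1, 0.0]
gripper_width: -0.003
grasp_force: 0.0
```

Run:
```python
from fit import *
print({k:np.round(v,4) for k,v in bot.get_obs().items()})
p=bot.read_camera("wrist"); cv2.imwrite("pics/w1.png",p["img"][...,::-1])
m=bot.masks_of(p,"bowl"); print(len(m))
if m:
    w=cloud(p)[m[0]["mask"]]; w=w[np.isfinite(w).all(1)]; print(fit(w,53))
for q in("bowl","rim_start","rim_end"): print([(np.round(x["xyz"],4),x["confidence"]) for x in bot.landmark_of(p,q)[:1]])
```

```text
{'t': np.float64(2.0), 'q': array([-0.7908,  0.2972,  0.1593,  1.8301, -0.0549,  1.0177,  0.9629]), 'joint_vel': array([ 0.6921,  0.1569,  0.1937, -0.2009, -0.0921,  0.0485,  1.1009]), 'joint_torque': array([ -3.79  , -48.2734,   2.1294, -25.1252,   0.1962,   0.1336,
        -1.2371]), 'eef_pos': array([0.4821, 0.2965, 0.2397]), 'tool_rot': array([ 3.e-04, -9.e-04,  1.e+00,  3.e-04]), 'contact_force': array([ 0.9467, -0.0537,  0.0176]), 'torque': array([-0.0239, -0.0124,  0.0177]), 'grasp_force': np.float64(0.0), 'gripper_width': np.float64(-0.0031)}
1
(array([0.5162, 0.1767, 0.0832]), 7630, np.float64(0.10992183387536444), (np.float64(50.91027902106159), np.float64(40.99489741367347), np.float64(66.42237868858464), np.float64(0.1128562661003187)))
[(array([0.5142, 0.1755, 0.0216]), 0.73)]
[(array([0.5106, 0.2558, 0.11  ]), 0.68)]
[(array([0.5952, 0.1969, 0.1118]), 0.57)]
```

View pics/w1.png

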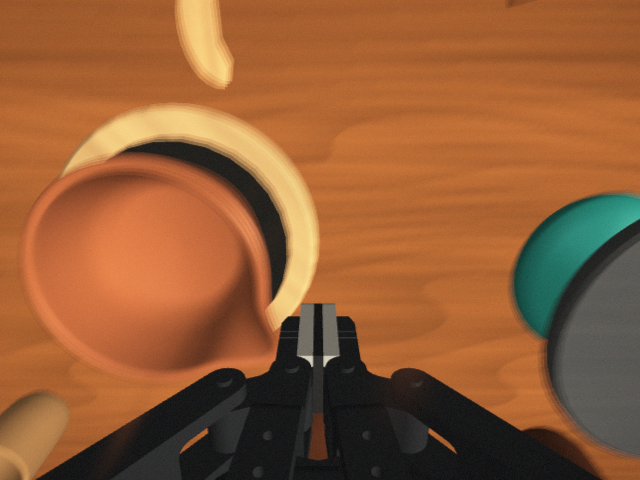

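Estimates agree: rim centre about (0.516, 0.1755), lip at about 53°, rim z 0.111. I'll hover over the 91° point, then descend.

Call:
send_rows --deltas "-0.02 -0.02 0 0; -0.0337 -0.0378 0.02 0; -0.0337 -0.0378 0.05 0; -0.0337 -0.0378 0.08 0; -0.0337 -0.0378 0.1 0"

```text
t: 2.75
eef_pos: [0.5125, 0.2618, 0.1373]
tool_rot: [-0.001, -0.002, 1.0, -0.0]
contact_force: [-0.3, 0.0, -0.2]
gripper_width: -0.001
grasp_force: 0.0
```

Call:
send_rows --deltas "0 0 0.008 0; 0 0 0.012 0; 0 0 0.012 0; 0 0 0.012 0"

```text
t: 3.15
eef_pos: [0.5151, 0.2609, 0.1284]
tool_rot: [0.001, -0.0, 1.0, 0.001]
contact_force: [0.2, -0.2, 0.1]
gripper_width: 0.001
grasp_force: 0.0
```

Run:
```python
from h import *
o=bot.get_obs();print(o["t"],o["eef_pos"],o["tool_rot"],o["contact_force"],o["torque"])
p=bot.read_camera("scene"); cv2.imwrite("pics/s2.png",cv2.resize(p["img"][150:400,250:550,::-1],None,fx=2.4,fy=2.4))
```

```text
3.15 [0.51506779 0.2608804  0.12840812] [ 7.56880908e-04 -2.34900139e-04  9.99999513e-01  5.88912775e-04] [ 0.22489811 -0.17398147  0.07607079] [ 0.02546203 -0.02492135  0.04116918]
```

View pics/s2.png

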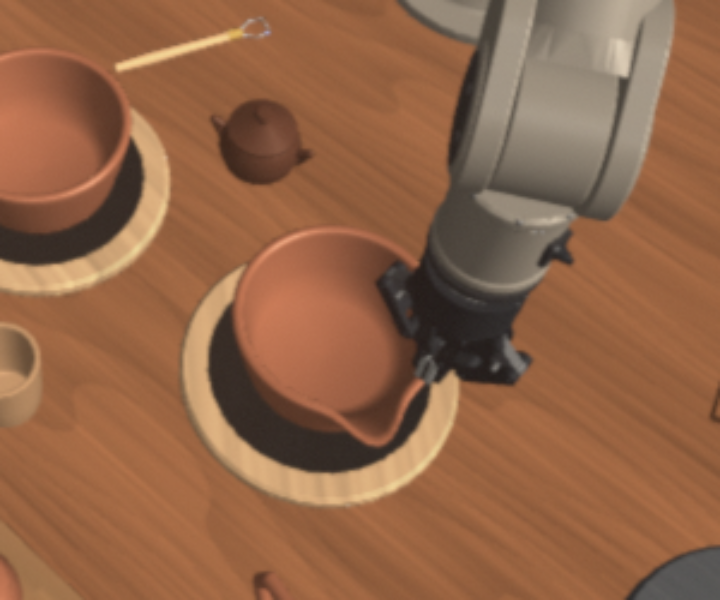

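The fingertips sit just above the rim at crop (425,370), beside the lip, whose tip is at (375,440), on its anticlockwise side. Now I'll go down slowly.

Call:
send_rows --deltas "0 -0.001 0.002 0; 0 -0.001 0.004 0; 0 -0.001 0.006 0; 0 -0.001 0.007 0; 0 -0.001 0.007 0"

```text
t: 3.7
eef_pos: [0.5145, 0.259, 0.12]
tool_rot: [-0.0, 0.0, 1.0, -0.0]
contact_force: [-0.1, -0.1, 1.1]
gripper_width: -0.001
grasp_force: 0.0
```

Call:
send_rows --deltas "0 0 0.001 0; 0 0 0.001 0; 0 0 0.001 0"

```text
t: 4.0
eef_pos: [0.5146, 0.2591, 0.1193]
tool_rot: [-0.0, 0.0, 1.0, -0.0]
contact_force: [0.3, 0.4, -0.8]
gripper_width: 0.004
grasp_force: 0.0
```

Call:
send_rows --deltas "0 0 0.0005 0; 0 0 0.001 0; 0 0 0.001 0"

```text
t: 4.3
eef_pos: [0.5147, 0.2592, 0.119]
tool_rot: [0.0, 0.0, 1.0, 0.0]
contact_force: [-1.2, -0.7, 6.2]
gripper_width: -0.001
grasp_force: 3.0
```

```bash
python3 -c "
from h import *
for i in range(3):
    o=bot.get_obs();print(o['t'],o['eef_pos'],o['contact_force'],o['torque'])
    bot.read_camera('top')"
```

```text
4.3 [0.51472782 0.25916888 0.1189879 ] [-1.15045435 -0.65591294  6.22509926] [-0.1936479   0.37539662  0.02171489]
4.35 [0.51470279 0.25916116 0.11895875] [-2.20713905 -1.92484217  5.834132  ] [-0.24587768  0.40882634 -0.01110934]
4.4 [0.51467608 0.25917654 0.11896256] [-1.95347392 -1.4873469   4.80534866] [-0.2186287   0.44762136 -0.00439513]
```

```bash
python3 -c "
import numpy as np
R=.084;a=91
while a<373:
    t=np.radians(a);f=lambda k:R*np.array([np.cos(t+np.radians(4*k)),np.sin(t+np.radians(4*k))])
    print(a,f(0).round(4)+[.516,.1755],'; '.join('%.4f %.4f 0 0'%(-(f(k)-f(0))[0],(f(k)-f(0))[1]) for k in range(1,6)));a+=20"
```

```text
91 [0.5145 0.2595] 0.0059 -0.0003 0 0; 0.0117 -0.0010 0 0; 0.0174 -0.0021 0 0; 0.0231 -0.0037 0 0; 0.0286 -0.0056 0 0
111 [0.4859 0.2539] 0.0054 -0.0023 0 0; 0.0106 -0.0050 0 0; 0.0156 -0.0080 0 0; 0.0204 -0.0113 0 0; 0.0250 -0.0150 0 0
131 [0.4609 0.2389] 0.0043 -0.0040 0 0; 0.0083 -0.0083 0 0; 0.0120 -0.0128 0 0; 0.0153 -0.0176 0 0; 0.0184 -0.0227 0 0
151 [0.4425 0.2162] 0.0027 -0.0052 0 0; 0.0050 -0.0106 0 0; 0.0069 -0.0162 0 0; 0.0084 -0.0218 0 0; 0.0095 -0.0276 0 0
171 [0.433  0.1886] 0.0007 -0.0058 0 0; 0.0010 -0.0117 0 0; 0.0009 -0.0175 0 0; 0.0004 -0.0234 0 0; -0.0005 -0.0292 0 0
191 [0.4335 0.1595] -0.0013 -0.0057 0 0; -0.0030 -0.0113 0 0; -0.0051 -0.0168 0 0; -0.0076 -0.0221 0 0; -0.0105 -0.0272 0 0
211 [0.444  0.1322] -0.0032 -0.0049 0 0; -0.0067 -0.0096 0 0; -0.0106 -0.0140 0 0; -0.0147 -0.0182 0 0; -0.0191 -0.0220 0 0
231 [0.4631 0.1102] -0.0047 -0.0035 0 0; -0.0096 -0.0067 0 0; -0.0147 -0.0096 0 0; -0.0200 -0.0120 0 0; -0.0255 -0.0141 0 0
251 [0.4887 0.0961] -0.0056 -0.0017 0 0; -0.0113 -0.0030 0 0; -0.0171 -0.0040 0 0; -0.0230 -0.0045 0 0; -0.0288 -0.0046 0 0
271 [0.5175 0.0915] -0.0059 0.0003 0 0; -0.0117 0.0010 0 0; -0.0174 0.0021 0 0; -0.0231 0.0037 0 0; -0.0286 0.0056 0 0
291 [0.5461 0.0971] -0.0054 0.0023 0 0; -0.0106 0.0050 0 0; -0.0156 0.0080 0 0; -0.0204 0.0113 0 0; -0.0250 0.0150 0 0
311 [0.5711 0.1121] -0.0043 0.0040 0 0; -0.0083 0.0083 0 0; -0.0120 0.0128 0 0; -0.0153 0.0176 0 0; -0.0184 0.0227 0 0
331 [0.5895 0.1348] -0.0027 0.0052 0 0; -0.0050 0.0106 0 0; -0.0069 0.0162 0 0; -0.0084 0.0218 0 0; -0.0095 0.0276 0 0
351 [0.599  0.1624] -0.0007 0.0058 0 0; -0.0010 0.0117 0 0; -0.0009 0.0175 0 0; -0.0004 0.0234 0 0; 0.0005 0.0292 0 0
371 [0.5985 0.1915] 0.0013 0.0057 0 0; 0.0030 0.0113 0 0; 0.0051 0.0168 0 0; 0.0076 0.0221 0 0; 0.0105 0.0272 0 0
```

Call:
send_rows --deltas "0.0059 -0.0003 -0.0002 0; 0.0117 -0.0011 -0.0002 0; 0.0175 -0.0022 -0.0002 0; 0.0232 -0.0038 -0.0002 0; 0.0288 -0.0058 -0.0002 0"

```text
t: 4.95
eef_pos: [0.4859, 0.2538, 0.119]
tool_rot: [0.001, -0.0, 1.0, 0.001]
contact_force: [3.9, 0.7, 4.6]
gripper_width: -0.003
grasp_force: 2.4
```

Call:
send_rows --deltas "0.0054 -0.0023 -0.0003 0; 0.0106 -0.0050 -0.0003 0; 0.0156 -0.0080 -0.0003 0; 0.0204 -0.0113 -0.0003 0; 0.0250 -0.0150 -0.0003 0"

```text
t: 5.45
eef_pos: [0.4606, 0.2384, 0.119]
tool_rot: [0.0, -0.0, 1.0, 0.0]
contact_force: [3.2, 1.8, 4.4]
gripper_width: -0.003
grasp_force: 2.6
```

Run:
```python
from fit import *
o=bot.get_obs();print(o["t"],o["eef_pos"],o["contact_force"])
a=cv2.imread("pics/top0.png")[...,::-1]
p=bot.read_camera("top"); m=bot.masks_of(p,"bowl")
w=cloud(p)[m[0]["mask"]]; w=w[np.isfinite(w).all(1)]; print(fit(w,53))
print([(q,np.round(x["xyz"],4)) for q in("bowl","rim_start","rim_end") for x in bot.landmark_of(p,q)[:1]])
print(bot.get_obs()["contact_force"])
cv2.imwrite("pics/t1.png",cv2.resize(np.hstack([a[180:320,160:310],p["img"][180:320,160:310]])[...,::-1],None,fx=2.6,fy=2.6))
```

```text
5.45 [0.46058719 0.23839935 0.11895682] [3.24055374 1.84221516 4.37140282]
(array([0.5157, 0.1737, 0.0838]), 884, np.float64(0.11005591182679597), (np.float64(54.35379683782969), np.float64(42.324567810110146), np.float64(66.78304972783035), np.float64(0.11616068708956301)))
[('bowl', array([0.5125, 0.1731, 0.0231])), ('rim_start', array([0.512 , 0.2567, 0.1077])), ('rim_end', array([0.5977, 0.1967, 0.114 ]))]
[-0.43941178  1.00398468  8.22196268]
```

View pics/t1.png

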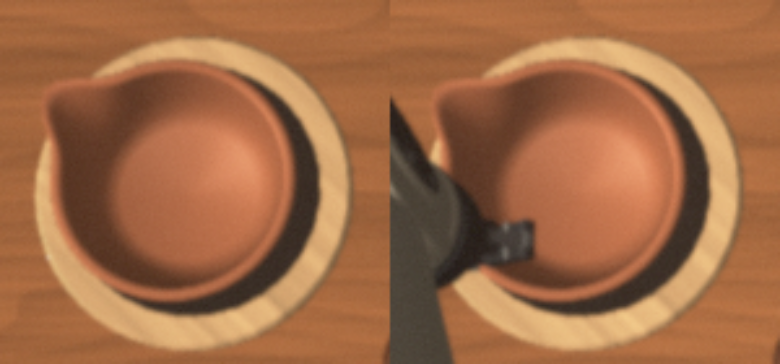

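The bowl stands exactly where it was: both halves of the picture match, with the lip at (60,95) in its half. The resting force is a bit high, so I'll lighten the press slightly.

Call:
send_rows --deltas "0.0043 -0.0040 -0.0004 0; 0.0083 -0.0083 -0.0004 0; 0.0120 -0.0128 -0.0004 0; 0.0153 -0.0176 -0.0004 0; 0.0184 -0.0227 -0.0004 0"

```text
t: 6.2
eef_pos: [0.4417, 0.215, 0.119]
tool_rot: [-0.0, 0.0, 1.0, -0.0]
contact_force: [1.8, 1.1, 2.9]
gripper_width: 0.004
grasp_force: 1.6
```

```bash
python3 -c "
from h import *
for i in range(3):
    o=bot.get_obs();print(o['t'],o['eef_pos'],o['contact_force'],o['grasp_force'])
    bot.read_camera('top')"
```

```text
6.2 [0.44166351 0.2149962  0.11900572] [1.80732423 1.14362173 2.92379722] 1.550292472311412
6.25 [0.44123373 0.21413961 0.11898283] [0.07789542 1.77984727 4.06850698] 2.2454776614904404
6.3 [0.44125667 0.21423848 0.11895848] [-0.802794   -0.76610393  5.44850854] 2.6971347257494926
```

Call:
send_rows --deltas "0.0024 -0.0052 -0.0001 0; 0.0045 -0.0106 -0.0001 0; 0.0063 -0.0162 -0.0001 0; 0.0077 -0.0218 -0.0001 0; 0.0087 -0.0276 -0.0001 0"

```text
t: 6.85
eef_pos: [0.4332, 0.1872, 0.1191]
tool_rot: [-0.0, 0.0, 1.0, -0.0]
contact_force: [0.1, 1.0, 1.0]
gripper_width: 0.001
grasp_force: 0.5
```

```bash
cat > n.py <<'E'
from h import *
o=bot.get_obs(); d=o['eef_pos'][:2]-[.516,.1755]; a0=np.degrees(np.arctan2(d[1],d[0]))
print(o['t'],o['eef_pos'].round(4),np.hypot(*d).round(4),(a0%360).round(1),o['contact_force'].round(1))
E
python3 n.py
```

```text
6.85 [0.4332 0.1872 0.1191] 0.0837 172.0 [0.1 1.  1. ]
```

Call:
send_rows --deltas "0.0008 -0.0058 0.0002 0; 0.0011 -0.0117 0.0002 0; 0.0010 -0.0175 0.0002 0; 0.0005 -0.0234 0.0002 0; -0.0004 -0.0292 0.0002 0"

```text
t: 7.35
eef_pos: [0.434, 0.1582, 0.1191]
tool_rot: [-0.0, 0.0, 1.0, -0.0]
contact_force: [-0.6, 1.2, 1.0]
gripper_width: -0.004
grasp_force: 0.7
```

```bash
python3 n.py
```

```text
7.35 [0.434  0.1582 0.1191] 0.0838 191.9 [-0.6  1.2  1. ]
```

Call:
send_rows --deltas "-0.0013 -0.0057 0.0003 0; -0.0030 -0.0113 0.0003 0; -0.0051 -0.0168 0.0003 0; -0.0076 -0.0221 0.0003 0; -0.0105 -0.0272 0.0003 0"

```text
t: 7.85
eef_pos: [0.4447, 0.1316, 0.1189]
tool_rot: [-0.0, -0.0, 1.0, 0.0]
contact_force: [-2.3, 3.4, 5.0]
gripper_width: 0.004
grasp_force: 2.9
```

```bash
python3 n.py
```

```text
7.85 [0.4447 0.1316 0.1189] 0.0838 211.6 [-2.3  3.4  5. ]
```

Call:
send_rows --deltas "-0.0032 -0.0049 -0.0002 0; -0.0067 -0.0096 -0.0002 0; -0.0106 -0.0140 -0.0002 0; -0.0147 -0.0182 -0.0002 0; -0.0191 -0.0220 -0.0002 0"

```text
t: 8.35
eef_pos: [0.4632, 0.1094, 0.1189]
tool_rot: [-0.001, -0.0, 1.0, 0.0]
contact_force: [-4.8, 3.4, 7.1]
gripper_width: -0.003
grasp_force: 3.6
```

```bash
python3 n.py
```

```text
8.35 [0.4632 0.1094 0.1189] 0.0846 231.3 [-4.8  3.4  7.1]
```

Call:
send_rows --deltas "-0.0048 -0.0034 -0.0005 0; -0.0098 -0.0065 -0.0005 0; -0.0149 -0.0094 -0.0005 0; -0.0202 -0.0117 -0.0005 0; -0.0257 -0.0138 -0.0005 0"

```text
t: 8.85
eef_pos: [0.4898, 0.0953, 0.1193]
tool_rot: [-0.0, 0.0, 1.0, -0.0]
contact_force: [-0.6, 0.6, -0.2]
gripper_width: 0.001
grasp_force: 0.0
```

```bash
python3 n.py
```

```text
8.85 [0.4898 0.0953 0.1193] 0.0844 251.9 [-0.6  0.6 -0.2]
```

The last stretch lost contact. I'll lift, go back to about 229°, set down again and redo that arc.

Call:
send_rows --deltas "0 0 -0.01 0; 0.0145 0.0084 -0.012 0; 0.0289 0.0168 -0.010 0; 0.0289 0.0168 -0.004 0; 0.0289 0.0168 -0.001 0"

```text
t: 9.35
eef_pos: [0.4606, 0.1128, 0.1205]
tool_rot: [0.0, -0.0, 1.0, 0.0]
contact_force: [0.2, 0.7, 1.0]
gripper_width: -0.003
grasp_force: 0.0
```

Call:
send_rows --deltas "0 0 0.0005 0; 0 0 0.001 0; 0 0 0.0012 0; 0 0 0.0012 0"

```text
t: 9.75
eef_pos: [0.4608, 0.1124, 0.1193]
tool_rot: [0.0, 0.0, 1.0, -0.0]
contact_force: [-0.0, 0.7, -0.1]
gripper_width: -0.004
grasp_force: 0.0
```

```bash
python3 n.py
```

```text
9.75 [0.4608 0.1124 0.1193] 0.0839 228.8 [-0.   0.7 -0.1]
```

Call:
send_rows --deltas "0 0 0.0004 0; 0 0 0.0006 0; 0 0 0.0006 0"

```text
t: 10.05
eef_pos: [0.4607, 0.1125, 0.119]
tool_rot: [0.0, 0.0, 1.0, 0.0]
contact_force: [-0.7, -1.4, 4.0]
gripper_width: 0.003
grasp_force: 2.3
```

```bash
python3 n.py
```

```text
10.05 [0.4607 0.1125 0.119 ] 0.0838 228.7 [-0.7 -1.4  4. ]
```

Call:
send_rows --deltas "-0.0046 -0.0037 0 0; -0.0094 -0.0070 0 0; -0.0144 -0.0101 0 0; -0.0197 -0.0127 0 0; -0.0252 -0.0149 0 0"

```text
t: 10.55
eef_pos: [0.4842, 0.0989, 0.1189]
tool_rot: [-0.002, -0.001, 1.0, 0.001]
contact_force: [-7.5, 3.4, 10.1]
gripper_width: -0.0
grasp_force: 5.3
```

```bash
python3 n.py
```

```text
10.55 [0.4842 0.0989 0.1189] 0.083 247.4 [-7.5  3.4 10.1]
```

Call:
send_rows --deltas "-0.0055 -0.0019 -0.0003 0; -0.0112 -0.0034 -0.0003 0; -0.0169 -0.0046 -0.0003 0"

```text
t: 10.85
eef_pos: [0.5021, 0.0933, 0.1189]
tool_rot: [-0.001, -0.0, 1.0, 0.0]
contact_force: [-5.4, 0.5, 5.7]
gripper_width: 0.001
grasp_force: 3.3
```

```bash
python3 n.py
```

```text
10.85 [0.5021 0.0933 0.1189] 0.0834 260.4 [-5.4  0.5  5.7]
```

Call:
send_rows --deltas "-0.0058 -0.0007 -0.0001 0; -0.0117 -0.0010 -0.0001 0; -0.0175 -0.0009 -0.0001 0; -0.0234 -0.0004 -0.0001 0"

```text
t: 11.25
eef_pos: [0.525, 0.0923, 0.1189]
tool_rot: [-0.001, 0.0, 1.0, -0.0]
contact_force: [-6.4, 0.1, 8.1]
gripper_width: -0.002
grasp_force: 4.0
```

```bash
python3 n.py
```

```text
11.25 [0.525  0.0923 0.1189] 0.0837 276.2 [-6.4  0.1  8.1]
```

Call:
send_rows --deltas "-0.0058 0.0009 -0.00025 0; -0.0115 0.0022 -0.00025 0; -0.0171 0.0040 -0.00025 0; -0.0226 0.0061 -0.00025 0"

```text
t: 11.65
eef_pos: [0.5493, 0.0989, 0.1192]
tool_rot: [0.0, 0.0, 1.0, -0.0]
contact_force: [-1.1, 0.2, -0.7]
gripper_width: 0.0
grasp_force: 0.0
```

```bash
python3 n.py
```

```text
11.65 [0.5493 0.0989 0.1192] 0.0835 293.5 [-1.1  0.2 -0.7]
```

Contact was lost again. I'll step back to about 275° and redo that arc with an in-between press.

Call:
send_rows --deltas "0 0 -0.01 0; 0.0127 -0.0032 -0.012 0; 0.0255 -0.0064 -0.008 0; 0.0255 -0.0064 -0.002 0; 0.0255 -0.0064 -0.001 0"

```text
t: 12.15
eef_pos: [0.5222, 0.0922, 0.12]
tool_rot: [-0.0, 0.0, 1.0, -0.0]
contact_force: [0.2, -0.0, 0.0]
gripper_width: -0.003
grasp_force: 0.0
```

Call:
send_rows --deltas "0 0 0.0006 0; 0 0 0.0010 0; 0 0 0.0012 0; 0 0 0.0012 0"

```text
t: 12.55
eef_pos: [0.5233, 0.0925, 0.1192]
tool_rot: [0.0, 0.0, 1.0, 0.0]
contact_force: [-0.8, 0.6, 0.6]
gripper_width: -0.005
grasp_force: 0.0
```

```bash
python3 n.py
```

```text
12.55 [0.5233 0.0925 0.1192] 0.0834 275.0 [-0.8  0.6  0.6]
```

Call:
send_rows --deltas "0 0 0.0003 0; 0 0 0.0003 0; 0 0 0.0003 0; 0 0 0.0003 0"

```text
t: 12.95
eef_pos: [0.5233, 0.0925, 0.119]
tool_rot: [0.0, 0.0, 1.0, 0.0]
contact_force: [0.0, 0.5, 2.8]
gripper_width: 0.0
grasp_force: 1.4
```

```bash
python3 n.py
```

```text
12.95 [0.5233 0.0925 0.119 ] 0.0834 275.0 [0.  0.5 2.8]
```

Call:
send_rows --deltas "-0.0058 0.0007 0 0; -0.0116 0.0018 0 0; -0.0172 0.0034 0 0"

```text
t: 13.25
eef_pos: [0.5384, 0.0951, 0.1188]
tool_rot: [-0.002, 0.0, 1.0, -0.0]
contact_force: [-8.5, -3.2, 12.4]
gripper_width: 0.002
grasp_force: 5.8
```

```bash
python3 n.py
```

```text
13.25 [0.5384 0.0951 0.1188] 0.0835 285.5 [-8.5 -3.2 12.4]
```

Call:
send_rows --deltas "-0.0042 0.0014 -0.0002 0; -0.0083 0.0030 -0.0002 0; -0.0123 0.0048 -0.0002 0; -0.0162 0.0069 -0.0002 0"

```text
t: 13.65
eef_pos: [0.5552, 0.1016, 0.119]
tool_rot: [-0.002, 0.0, 1.0, -0.001]
contact_force: [-4.8, -3.5, 7.5]
gripper_width: -0.005
grasp_force: 3.8
```

```bash
python3 n.py; python3 -c "
import numpy as np
for a in range(299,377,12):
    f=lambda b:.084*np.array([np.cos(np.radians(b)),np.sin(np.radians(b))])
    print(a,'; '.join('%.4f %.4f Z 0'%(-(f(a+k)-f(a))[0],(f(a+k)-f(a))[1]) for k in (3,6,9,12)))"
```

```text
13.65 [0.5552 0.1016 0.119 ] 0.0836 298.0 [-4.8 -3.5  7.5]
299 -0.0038 0.0022 Z 0; -0.0075 0.0047 Z 0; -0.0110 0.0073 Z 0; -0.0144 0.0101 Z 0
311 -0.0032 0.0030 Z 0; -0.0063 0.0061 Z 0; -0.0092 0.0094 Z 0; -0.0120 0.0128 Z 0
323 -0.0026 0.0036 Z 0; -0.0049 0.0073 Z 0; -0.0071 0.0111 Z 0; -0.0090 0.0151 Z 0
335 -0.0018 0.0040 Z 0; -0.0033 0.0082 Z 0; -0.0046 0.0123 Z 0; -0.0057 0.0166 Z 0
347 -0.0009 0.0043 Z 0; -0.0015 0.0087 Z 0; -0.0019 0.0130 Z 0; -0.0021 0.0174 Z 0
359 0.0000 0.0044 Z 0; 0.0003 0.0088 Z 0; 0.0008 0.0132 Z 0; 0.0015 0.0175 Z 0
371 0.0010 0.0043 Z 0; 0.0021 0.0085 Z 0; 0.0035 0.0127 Z 0; 0.0051 0.0168 Z 0
```

Call:
send_rows --deltas "-0.0038 0.0022 -0.0001 0; -0.0075 0.0047 -0.0001 0; -0.0110 0.0073 -0.0001 0; -0.0144 0.0101 -0.0001 0"

```text
t: 14.05
eef_pos: [0.5711, 0.1127, 0.1191]
tool_rot: [-0.0, 0.0, 1.0, -0.0]
contact_force: [-2.4, -2.3, 2.7]
gripper_width: 0.002
grasp_force: 1.6
```

```bash
python3 n.py
```

```text
14.05 [0.5711 0.1127 0.1191] 0.0835 311.3 [-2.4 -2.3  2.7]
```

Call:
send_rows --deltas "-0.0032 0.0030 0.0001 0; -0.0063 0.0061 0.0001 0; -0.0092 0.0094 0.0001 0; -0.0120 0.0128 0.0001 0"

```text
t: 14.45
eef_pos: [0.5832, 0.1259, 0.1191]
tool_rot: [0.0, 0.0, 1.0, 0.0]
contact_force: [-0.9, -1.8, 4.0]
gripper_width: -0.001
grasp_force: 1.7
```

```bash
python3 n.py
```

```text
14.45 [0.5832 0.1259 0.1191] 0.0836 323.6 [-0.9 -1.8  4. ]
```

Call:
send_rows --deltas "-0.0026 0.0036 0 0; -0.0049 0.0073 0 0; -0.0071 0.0111 0 0; -0.0090 0.0151 0 0"

```text
t: 14.85
eef_pos: [0.5922, 0.141, 0.1191]
tool_rot: [0.0, 0.0, 1.0, 0.0]
contact_force: [-0.8, -1.8, 3.0]
gripper_width: 0.001
grasp_force: 1.5
```

```bash
python3 n.py
```

```text
14.85 [0.5922 0.141  0.1191] 0.0836 335.6 [-0.8 -1.8  3. ]
```

Call:
send_rows --deltas "-0.0018 0.0040 0.0001 0; -0.0033 0.0082 0.0001 0; -0.0046 0.0123 0.0001 0; -0.0057 0.0166 0.0001 0"

```text
t: 15.25
eef_pos: [0.5979, 0.1576, 0.119]
tool_rot: [0.0, 0.0, 1.0, 0.0]
contact_force: [-0.9, -3.1, 3.2]
gripper_width: 0.0
grasp_force: 2.0
```

```bash
python3 n.py
```

```text
15.25 [0.5979 0.1576 0.119 ] 0.0838 347.6 [-0.9 -3.1  3.2]
```

Call:
send_rows --deltas "-0.0009 0.0043 0 0; -0.0015 0.0087 0 0; -0.0019 0.0130 0 0; -0.0021 0.0174 0 0"

```text
t: 15.65
eef_pos: [0.5999, 0.175, 0.119]
tool_rot: [0.0, 0.0, 1.0, 0.0]
contact_force: [-0.4, -4.1, 4.0]
gripper_width: -0.001
grasp_force: 2.1
```

```bash
python3 n.py
```

```text
15.65 [0.5999 0.175  0.119 ] 0.0839 359.7 [-0.4 -4.1  4. ]
```

Call:
send_rows --deltas "0.0000 0.0044 0 0; 0.0003 0.0088 0 0; 0.0008 0.0132 0 0; 0.0015 0.0175 0 0; 0.0022 0.0205 0 0"

```text
t: 16.15
eef_pos: [0.5975, 0.1957, 0.119]
tool_rot: [0.0, -0.0, 1.0, 0.0]
contact_force: [1.5, -3.3, 4.6]
gripper_width: 0.002
grasp_force: 2.2
```

```bash
python3 n.py
```

```text
16.15 [0.5975 0.1957 0.119 ] 0.084 13.9 [ 1.5 -3.3  4.6]
```

Call:
send_rows --deltas "0.0006 0.0022 0 0; 0.0006 0.0022 0 0"

```text
t: 16.35
eef_pos: [0.5969, 0.1981, 0.119]
tool_rot: [0.0, -0.0, 1.0, 0.0]
contact_force: [0.1, -1.8, 4.3]
gripper_width: -0.0
grasp_force: 2.1
```

Call:
send_rows --deltas "0 0 -0.01 0; 0 0 -0.04 0; 0 0 -0.08 0; 0 0 -0.12 0; 0 0 -0.15 0"

```text
t: 16.85
eef_pos: [0.5967, 0.1983, 0.2717]
tool_rot: [0.001, -0.0, 1.0, 0.001]
contact_force: [0.7, 0.7, 0.2]
gripper_width: 0.002
grasp_force: 0.0
```

Call:
send_rows --deltas "0 0.03 0 0; 0 0.07 0 0; 0 0.11 0 0; 0 0.15 0 0; 0 0.15 0 0"

```text
t: 17.35
eef_pos: [0.5932, 0.3563, 0.2681]
tool_rot: [-0.002, -0.005, 1.0, 0.002]
contact_force: [-0.4, 0.5, -0.7]
gripper_width: 0.003
grasp_force: 0.0
```

Run:
```python
from fit import *
o=bot.get_obs();print(o["t"],o["eef_pos"],o["contact_force"])
a=cv2.imread("pics/top0.png")[...,::-1]
p=bot.read_camera("scene"); cv2.imwrite("pics/s3.png",np.ascontiguousarray(p["img"][...,::-1])); m=bot.masks_of(p,"bowl")
w=cloud(p)[m[0]["mask"]]; w=w[np.isfinite(w).all(1)]; print(fit(w))
p=bot.read_camera("top"); m=bot.masks_of(p,"bowl")
if m: w=cloud(p)[m[0]["mask"]]; w=w[np.isfinite(w).all(1)]; print(fit(w))
```

```text
17.35 [0.59315018 0.35630748 0.26807179] [-0.39576393  0.50636007 -0.70904172]
(array([0.5182, 0.1752, 0.0835]), 944, np.float64(0.11139048500069942), (np.float64(55.18480184259056), np.float64(43.32337773439409), np.float64(66.17162478953539), np.float64(0.1140036985319988)))
```

View pics/s3.png

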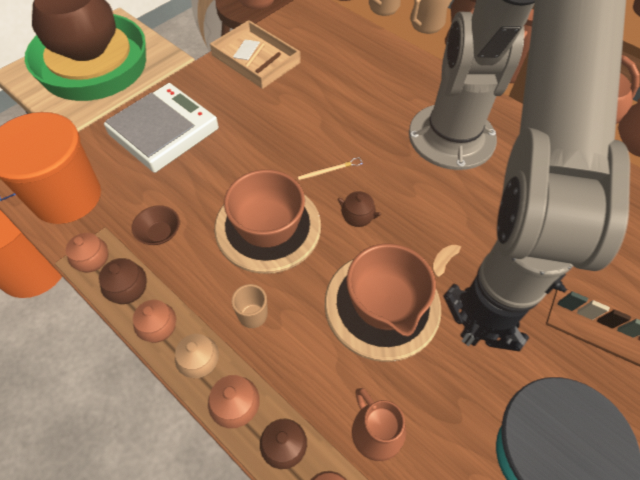

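The bowl is still at (392,290) with its lip at (405,328), as at the start, and nothing else has moved. The hand is clear at (487,320), so I'm handing in.

Call:
send_rows --deltas "0 0 0 0; 0 0 0 0; 0 0 0 0"

```text
t: 17.85
eef_pos: [0.5971, 0.3466, 0.2692]
tool_rot: [0.0, 0.001, 1.0, 0.0]
contact_force: [0.1, -0.6, 0.2]
gripper_width: -0.0
grasp_force: 0.0
```

```bash
python3 -c "
from station import bot
print(bot.hand_in())"
```

```text
the job is handed in; nothing more can be done
None
```

I traced the rim anticlockwise from one side of the lip to the other and handed in at about 18 s with no verdict returned; the fingertips lost contact twice (I lifted, went back and redid both arcs), the press was mostly 1–8 N with a peak reading of 12 N, and in the pictures the bowl and everything else had not moved and the hand was clear.

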